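# Fingertip touch-off on three witness posts

### The arm

A 7-joint arm with a two-finger parallel gripper is mounted at the origin on a cart in front of the work surface, level with it; the furniture and walls round the work are solid. World frame = base frame: x ahead of the robot, y to its left, z up, the work surface at z = 0. Lengths are in m, angles in rad, forces in N, time in s.
With the tool pointing down it reaches from about 0.425 to 1.025 m from the base axis. Payload 9.4 kg.
Tool frame: the origin (TCP) lies between the finger pads; the fingertips stand 19 mm ahead of it and the grasp point (between the pads) is the TCP; z points along the fingers, y is the line along which they close (so a half turn about z gives the same grasp; the last joint's range is limited). The gripper opens to 93 mm and grips with 3 to 60 N. Pads are 15 mm wide; open, the fingers measure 128 mm over their backs; the gripper's body (75 mm by 188 mm) begins 65 mm behind the grasp point.
Start: joints at [-1.243, 0.599, -0.003, 1.599, 0.002, 0.943, -0.08], TCP at [0.286, 0.666, 0.238] pointing down, gripper open.
Joint ranges: [-2.57, 2.57], [-0.35, 1.97], [-1.29, 1.29], [0.11, 2.56], [-1.05, 4.19], [0.11, 1.86], [-2.63, 2.63]. Speed limits (rad/s): [2.22, 2.22, 3.01, 3.01, 3.14, 3.14, 3.14].

### API

Orientations are given as a rotation vector (axis times angle).
In Python, from rig import bot gives the robot as it stands.
- The arm moves only by the tool play_rows, never from a script. Its argument "steps" is a list of rows, each an object of numbers: "fingers": the closure, from 0 (fully open) to 1 (shut); "x", "y", "z": the shift along the tool's x, y, z scaled (see below); "ax", "ay", "az": the turn, a rotation vector about the tool's x, y, z scaled (see below). In form: [{"fingers": .., "x": .., "y": .., "z": .., "ax": .., "ay": .., "az": ..}, ...]. A call has 1 to 12 rows; each row is the pose to reach, as a shift and turn from the pose commanded when the call began, along the tool's axes at that moment; what a row does not reach only later rows make up. The controller multiplies each number of a shift by 1000 mm and each number of a turn by 60 degrees. A row lasts 1/8 s, in which the tool goes at most 62.5 mm and 10.7 degrees, less where a joint would pass 70% of its speed; a pose out of reach is approached as far as the arm can. A call with a number of a shift or a turn outside -1 to 1 is refused whole. A call with a gripper value outside its range is refused whole. The fingers move at their own pace and stop on an object; "squeeze" is the grip in N (left out, the last holds). Time passes only in rows, so rows that repeat a pose let the fingers close. It gives the time, the measured TCP pose, the force, the opening and the grip force at its end, in the units of the state.
- bot.read_state(): the state, without advancing time (a new reading comes with each control period).
- bot.camera(name): name is "scene" or "top"; returns a dict with "color" (420x560x3 uint8, red, green, blue), "fovy" (degrees; the focal length in pixels is half the picture's height over the tangent of half this angle, whatever the lens; pixels are square), "cx", "cy" (the principal point, pixels), "dist_coeffs" ([k1, k2, p1, p2, k3] as OpenCV has them; the pictures are not rectified), "position" and "orientation" of the camera in the world. Camera axes: x right, y down, z forward; pixel columns grow to the right and rows downward; lengths in m; the calibration is good to about 2 mm. A picture is of the moment at which its call begins. There is no depth.
- bot.sign_off(): hands the job in; it is judged then, once.
The state is a dict: "time_s": time; "qpos": joint angles; "joint_velocities": joint speeds; "effort": joint torques, N m; "tcp_pos": TCP position; "tcp_rot": TCP orientation; "ft_force": force on the tool from outside, world axes, zero at the start; "moment": the same for the moment, N m; "gripper_width": finger opening in m; "gripper_force": force on a finger pad.
Only numpy, scipy, OpenCV 4.12 (cv2) and the standard library are available. Lean on these libraries where they do the work, as an engineer would, in place of code of your own. Each camera call takes 0.05 s, during which the arm holds its last target. There are 200 camera calls.

### The job

Do the start-of-shift touch-off on the three loose metal witness posts: press the plunger of the shortest post, then of the middle one, then of the tallest, each lightly down until the black ring on its stem has sunk into the collar, and leave it down. Do not ram a plunger hard against its stop or press one before its turn, and do not pick up, push aside or knock over the posts or the other things on the bench.

Things in the scene. Friction and masses are not known exactly. Their poses are not given: they have to be found in the camera images.
- short_post: witness post, the shortest of three alike: bare metal, loose on the bench, 0.7 kg, round foot 64 mm across and 10 mm thick, column 30 mm, collar 38 mm across whose top is 28 mm above the bench, and out of it a friction-held plunger with a flat round head; 50 mm high in all with the plunger fully up. Origin: centre of its underside, z up
- short_top (a point): centre of the flat top of the short post's plunger head (head 29 mm across, 6 mm thick); moves down with the plunger
- short_plunger (a joint): how far the short post's plunger is pressed down, in m: 0 fully up, 0.014 at its hard stop; starts between 0 and 0.003. It yields to a steady 3 N or so and stays where it is left (no spring). The black ring on its 11 mm stem (6 mm high) is wholly inside the collar from 0.008 on
- medium_post: witness post, the middle one of three alike: bare metal, loose on the bench, 0.7 kg, round foot 64 mm across and 10 mm thick, column 30 mm, collar 38 mm across whose top is 53 mm above the bench, and out of it a friction-held plunger with a flat round head; 75 mm high in all with the plunger fully up. Origin: centre of its underside, z up
- medium_top (a point): centre of the flat top of the medium post's plunger head (head 29 mm across, 6 mm thick); moves down with the plunger
- medium_plunger (a joint): how far the medium post's plunger is pressed down, in m: 0 fully up, 0.014 at its hard stop; starts between 0 and 0.003. It yields to a steady 3 N or so and stays where it is left (no spring). The black ring on its 11 mm stem (6 mm high) is wholly inside the collar from 0.008 on
- tall_post: witness post, the tallest of three alike: bare metal, loose on the bench, 0.7 kg, round foot 64 mm across and 10 mm thick, column 30 mm, collar 38 mm across whose top is 78 mm above the bench, and out of it a friction-held plunger with a flat round head; 100 mm high in all with the plunger fully up. Origin: centre of its underside, z up
- tall_top (a point): centre of the flat top of the tall post's plunger head (head 29 mm across, 6 mm thick); moves down with the plunger
- tall_plunger (a joint): how far the tall post's plunger is pressed down, in m: 0 fully up, 0.014 at its hard stop; starts between 0 and 0.003. It yields to a steady 3 N or so and stays where it is left (no spring). The black ring on its 11 mm stem (6 mm high) is wholly inside the collar from 0.008 on
- nut_jar: bystander, loose: white plastic jar with a lid, 44 mm across, 61 mm high, standing. Origin: centre of its underside
- loupe: bystander, loose: black inspection loupe, 37 mm across, 38 mm high, standing. Origin: centre of its underside
- threadlock_bottle: bystander, loose: small round bottle with a narrow pointed cap, 29 mm across, 96 mm high, standing. Origin: centre of its underside
- bit_block: bystander, loose: aluminium block 32x85x22 mm with bits standing in it, 42 mm high in all; long along its y. Origin: centre of its underside
- torque_driver: bystander, loose: screwdriver 190 mm long, handle 33 mm thick, lying along its y. Origin: centre of its underside
- tweezers: bystander, loose: black tweezers 120 mm long, 9 mm high, lying along its y. Origin: centre of its underside
- hex_key_0: bystander, loose: black hex key 98x31 mm, 7 mm high, lying, long along its y. Origin: centre of its underside
Things that resemble listed ones, but are neither listed nor needed, are in the scene too. Leave any blue look-alike of the tall_post alone.

How it is judged:
By the outcome, as a careful person would: the job done as asked, in the order asked, and still so for the second after the job is handed in, with the robot touching nothing.
It also fails if it takes over 48 s, if anything falls off the work surface, if the arm or the gripper's body presses on something with over 40 N, if the wrist force passes 120 N, or if a joint passes its speed limit or range.

## Working session

There is one attempt and no reset: what is moved stays moved. The work goes in short steps, Python scripts to look and compute and a tool call to move; the robot and the scene stay as the last step left them, time stands still between calls to the robot, and variables do not carry over. Pictures are saved under pics/ and viewed, at most 10 in all, crops included, and the job is handed in when it is done.

Besides the shell and the picture viewer there is one more tool, called after "Emit:" as name(argument=value, ...), one argument or row to a line, values as JSON. play_rows: Moves the arm, as the interface text tells. Its arguments: {"type":"object","properties":{"steps":{"type":"array","items":{"type":"object","properties":{"fingers":{"type":"number"},"x":{"type":"number","minimum":-1,"maximum":1},"y":{"type":"number","minimum":-1,"maximum":1},"z":{"type":"number","minimum":-1,"maximum":1},"ax":{"type":"number","minimum":-1,"maximum":1},"ay":{"type":"number","minimum":-1,"maximum":1},"az":{"type":"number","minimum":-1,"maximum":1}}}},"squeeze":{"type":"number"}},"required":["steps"]}

```bash
mkdir -p pics
cat > h.py <<'E'
import numpy as np, cv2
from scipy.spatial.transform import Rotation as R
from rig import bot
def K(c):
    f=210/np.tan(np.radians(c['fovy'])/2); return np.array([[f,0,c['cx']],[0,f,c['cy']],[0,0,1.]])
def rot(c):
    o=np.array(c['orientation'],float); return R.from_rotvec(o).as_matrix() if o.shape==(3,) else o
def at_z(c,u,v,z):
    p=cv2.undistortPoints(np.array([[[u,v]]],float),K(c),np.array(c['dist_coeffs'],float))[0,0]
    d=rot(c)@np.array([p[0],p[1],1]); o=np.array(c['position']); return o+d*(z-o[2])/d[2]
def proj(c,P):
    M=rot(c).T; t=-M@np.array(c['position'])
    return cv2.projectPoints(np.array(P,float).reshape(-1,3),cv2.Rodrigues(M)[0],t,K(c),np.array(c['dist_coeffs'],float))[0][:,0]
def save(n,im,s=1):
    cv2.imwrite('pics/'+n+'.png',cv2.resize(im[:,:,::-1],None,fx=s,fy=s,interpolation=cv2.INTER_CUBIC))
E
python3 - <<'E'
from h import *
import pickle
for n in('scene','top'):
    c=bot.camera(n); pickle.dump(c,open(n+'.pkl','wb')); save(n,c['color'],1.42)
    print({k:v for k,v in c.items() if k!='color'})
print(bot.read_state())
E
```

```text
{'fovy': 48.32394427133882, 'cx': 280.8643592279465, 'cy': 210.05598779448067, 'dist_coeffs': array([-0.04128573,  0.        ,  0.        ,  0.        ,  0.        ]), 'position': array([-0.02236267, -0.77055959,  0.59737505]), 'orientation': array([-2.0131122 ,  0.63414619, -0.38476657])}
{'fovy': 52.999493121524985, 'cx': 278.9494107769701, 'cy': 206.5635778409305, 'dist_coeffs': array([-0.07437824,  0.        ,  0.        ,  0.        ,  0.        ]), 'position': array([ 0.36011222, -0.02529124,  1.05503976]), 'orientation': array([-2.14681087,  2.13986249, -0.16416439])}
{'time_s': 0.1, 'qpos': array([-1.24272724,  0.6000514 , -0.00254362,  1.60002913,  0.00181674,
        0.94292793, -0.07981736]), 'joint_velocities': array([ 1.49036281e-03, -3.95208438e-03,  6.56138244e-04, -3.07270216e-04,
       -5.31166157e-05,  2.06208107e-04,  7.01089263e-05]), 'effort': array([ 6.23900589e-03, -7.66556883e+01,  1.50274951e+00, -2.52939034e+01,
       -5.22457925e-02,  1.36425882e-02,  3.41601060e-05]), 'tcp_pos': array([0.28536314, 0.66603294, 0.23684919]), 'tcp_rot': array([-6.31371124e-01, -3.07735056e+00,  2.20987728e-03]), 'ft_force': array([0.22768244, 0.11619725, 0.62955087]), 'moment': array([ 0.01985374,  0.00766909, -0.00668915]), 'gripper_force': 0.0, 'gripper_width': 0.09285206077633255}
```

View pics/scene.png

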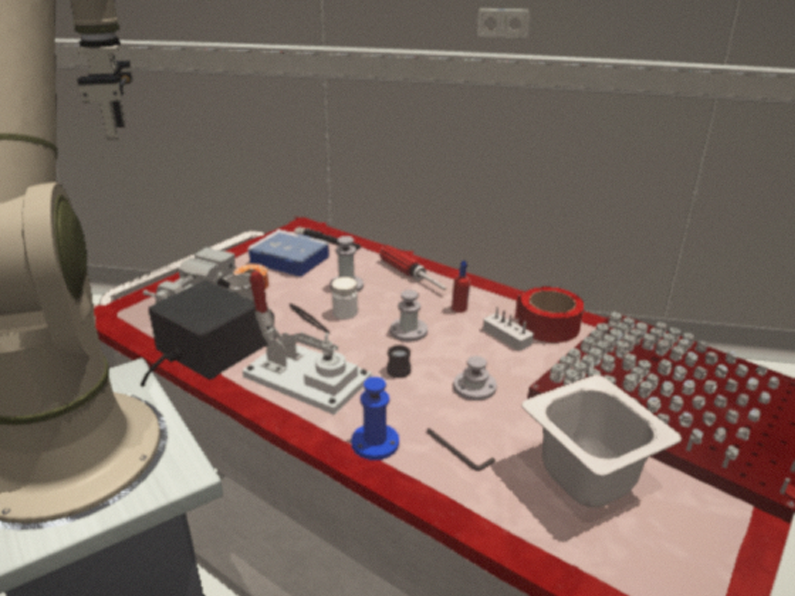

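View pics/top.png

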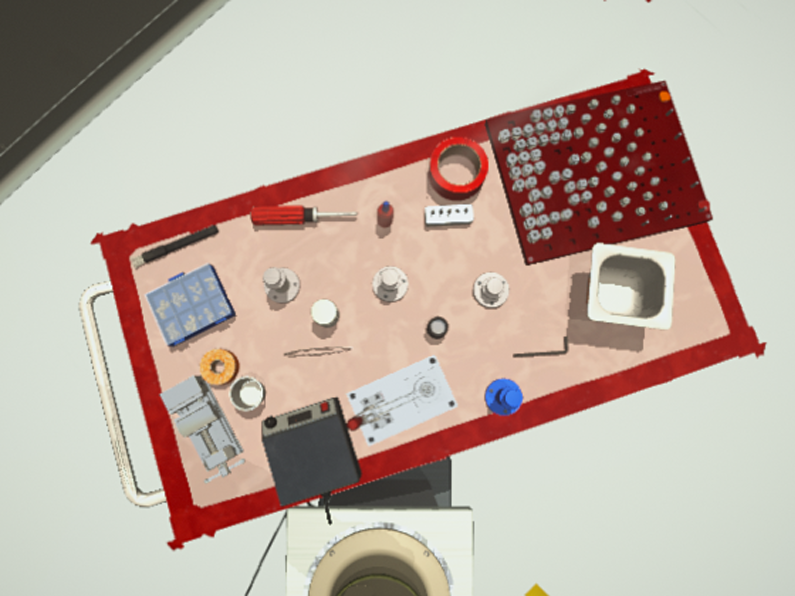

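The scene view (1.42× pixels) shows four candidates: bare short post (475,375), medium (408,312), tall (346,262), and the blue look-alike at (375,415), which I exclude. In the top view these are at (491,288), (389,283), (277,282), and blue at (504,397). Next is a close crop with the model outlines overlaid.

```bash
cat > ov.py <<'E'
from h import *
import pickle
H=[.05,.075,.1]
def circ(x,y,z,r):
    a=np.linspace(0,2*np.pi,40); return np.c_[x+r*np.cos(a),y+r*np.sin(a),0*a+z]
def overlay(name,XY,D,cams,draw=True):
    rows=[]
    for c in cams:
        row=[]
        for (x,y),h,d in zip(XY,H,D):
            ctr=proj(c,[[x,y,h-.025]])[0]; o=np.round(ctr-[22,24]).astype(int); s=6
            im=c['color'][o[1]:o[1]+49,o[0]:o[0]+44,::-1]
            im=cv2.resize(im,None,fx=s,fy=s,interpolation=cv2.INTER_CUBIC).copy()
            if draw:
              for z,r,col in((h-d,.0145,(0,255,0)),(h-.022,.019,(255,255,0)),(.01,.032,(0,0,255))):
                p=((proj(c,circ(x,y,z,r))-o+.5)*s-.5).astype(np.int32); cv2.polylines(im,[p],True,col,1)
            cv2.putText(im,str(o),(3,12),0,.4,(0,0,0)); row.append(im)
        rows.append(np.hstack(row))
    cv2.imwrite('pics/'+name+'.png',np.vstack(rows))
E
python3 - <<'E'
from ov import *
t=pickle.load(open('top.pkl','rb'));s=pickle.load(open('scene.pkl','rb'))
T=[(494,285),(387,279),(273,277)];S=[(475,365),(408,298),(346,242)]
XY=[]
for a,b,h in zip(T,S,H):
    p=at_z(t,a[0]/1.42,a[1]/1.42,h-.0015);q=at_z(s,b[0]/1.42,b[1]/1.42,h-.0015);print(p,q);XY.append(p[:2])
overlay('ov1',XY,[.0015]*3,[t,s])
E
```

```text
[ 0.52868086 -0.19385424  0.0485    ] [ 0.52047807 -0.20418499  0.0485    ]
[ 0.53399537 -0.01123019  0.0735    ] [ 0.52900176 -0.0293626   0.0735    ]
[0.53231585 0.17420896 0.0985    ] [0.53027822 0.16105452 0.0985    ]
```

View pics/ov1.png

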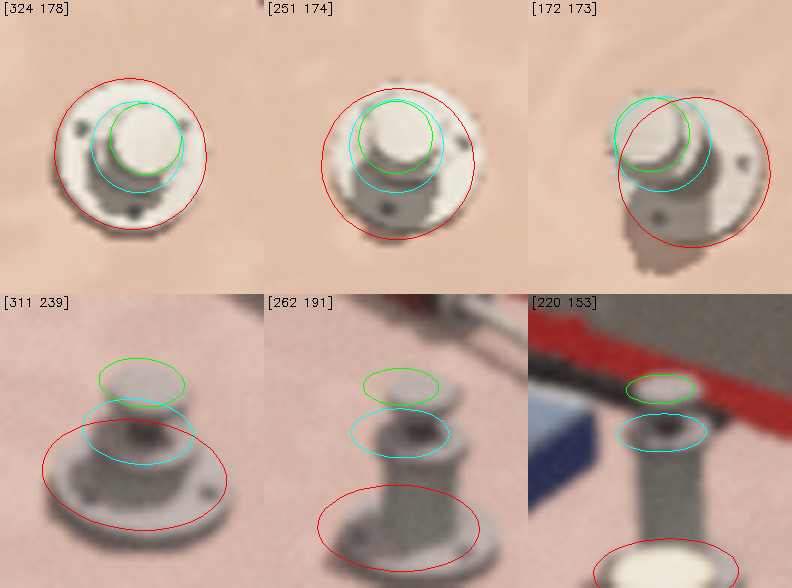

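Run:
```python
from ov import *
from scipy.optimize import least_squares
t=pickle.load(open('top.pkl','rb'));s=pickle.load(open('scene.pkl','rb'))
# (head top) pixel centres in crop coordinates
T=[((324,178),(147,140)),((251,174),(139,131)),((172,173),(121,132))]
S=[((311,239),(147,387)),((262,191),(160,387)),((220,153),(142,388))]
XY=[]
for a,b,h in zip(T,S,H):
    ua=np.array(a[0])+(np.array(a[1])+.5)/6-.5; ub=np.array(b[0])+(np.array(b[1])-[0,294]+.5)/6-.5
    f=lambda p:np.r_[proj(t,[[*p,h-.0015]])[0]-ua,proj(s,[[*p,h-.0015]])[0]-ub]
    r=least_squares(f,[.53,0]);print(r.x,r.fun,at_z(t,*ua,h-.0015),at_z(s,*ub,h-.0015));XY.append(r.x)
overlay('ov2',XY,[.0015]*3,[t,s])
```

```text
[ 0.52861836 -0.19552521] [ 0.48980008 -0.18451121 -0.35243656 -0.37612392] [ 0.52815971 -0.19432071  0.0485    ] [ 0.52832979 -0.1969497   0.0485    ]
[ 0.53877451 -0.01546163] [ 0.58329472 -0.91966792 -1.04688589  0.1293997 ] [ 0.53655791 -0.01409163  0.0735    ] [ 0.54112935 -0.01632039  0.0735    ]
[0.53486929 0.17452272] [ 0.40731333 -0.59918534 -0.8013238  -0.08364148] [0.53345785 0.17542145 0.0985    ] [0.5362989  0.17293931 0.0985    ]
```

View pics/ov2.png

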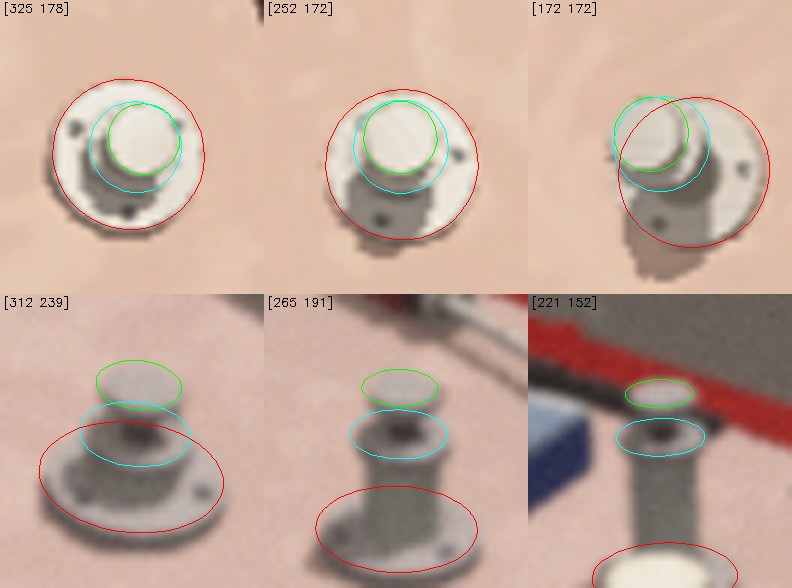

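The overlays now match in both views to about 1–2 mm: short (0.529,−0.196), medium (0.538,−0.015), tall (0.535,0.174). Each foot diameter and collar height agrees with the description, and the blue post stays excluded. Now I work out the tool-frame shifts.

```bash
cat > d.py <<'E'
import sys
from h import *
s=bot.read_state(); M=R.from_rotvec(s['tcp_rot']).as_matrix()
print('t',s['time_s'],'tcp',s['tcp_pos'].round(4),'F',s['ft_force'].round(2),'w',round(s['gripper_width'],4),'q',s['qpos'].round(2),'toolz',M[:,2].round(4))
for a in sys.argv[1:]:
    p=np.array([float(v) for v in a.split(',')]); print(a,'shift',(M.T@(p-s['tcp_pos'])).round(4))
E
python3 d.py .529,-.196,.237 .529,-.196,.1
```

```text
t 0.1 tcp [0.2854 0.666  0.2368] F [0.23 0.12 0.63] w 0.0929 q [-1.24  0.6  -0.    1.6   0.    0.94 -0.08] toolz [-4.0e-04 -1.3e-03 -1.0e+00]
.529,-.196,.237 shift [-0.5634 -0.6965  0.0009]
.529,-.196,.1 shift [-0.5634 -0.6963  0.1379]
```

Emit:
play_rows(
  steps=[
    {"fingers": 1,"x": -0.03,"y": -0.037},
    {"fingers": 1,"x": -0.065,"y": -0.08},
    {"fingers": 1,"x": -0.1,"y": -0.123},
    {"fingers": 1,"x": -0.135,"y": -0.166},
    {"fingers": 1,"x": -0.17,"y": -0.21},
    {"fingers": 1,"x": -0.205,"y": -0.253},
    {"fingers": 1,"x": -0.24,"y": -0.297},
    {"fingers": 1,"x": -0.275,"y": -0.34},
    {"fingers": 1,"x": -0.31,"y": -0.383},
    {"fingers": 1,"x": -0.345,"y": -0.427},
    {"fingers": 1,"x": -0.36,"y": -0.445},
    {"fingers": 1,"x": -0.36,"y": -0.445},
  ],
)

```text
invalid input
```

```bash
python3 d.py .529,-.196,.237 .529,-.196,.09
```

```text
t 0.1 tcp [0.2854 0.666  0.2368] F [0.23 0.12 0.63] w 0.0929 q [-1.24  0.6  -0.    1.6   0.    0.94 -0.08] toolz [-4.0e-04 -1.3e-03 -1.0e+00]
.529,-.196,.237 shift [-0.5634 -0.6965  0.0009]
.529,-.196,.09 shift [-0.5634 -0.6963  0.1479]
```

Refused; the rows probably need all seven fields.

Emit:
play_rows(
  squeeze=10,
  steps=[
    {"fingers": 1,"x": -0.03,"y": -0.037,"z": 0,"ax": 0,"ay": 0,"az": 0},
    {"fingers": 1,"x": -0.065,"y": -0.08,"z": 0,"ax": 0,"ay": 0,"az": 0},
    {"fingers": 1,"x": -0.1,"y": -0.123,"z": 0,"ax": 0,"ay": 0,"az": 0},
    {"fingers": 1,"x": -0.135,"y": -0.166,"z": 0,"ax": 0,"ay": 0,"az": 0},
    {"fingers": 1,"x": -0.17,"y": -0.21,"z": 0,"ax": 0,"ay": 0,"az": 0},
    {"fingers": 1,"x": -0.205,"y": -0.253,"z": 0,"ax": 0,"ay": 0,"az": 0},
    {"fingers": 1,"x": -0.24,"y": -0.297,"z": 0,"ax": 0,"ay": 0,"az": 0},
    {"fingers": 1,"x": -0.275,"y": -0.34,"z": 0,"ax": 0,"ay": 0,"az": 0},
    {"fingers": 1,"x": -0.31,"y": -0.383,"z": 0,"ax": 0,"ay": 0,"az": 0},
    {"fingers": 1,"x": -0.345,"y": -0.427,"z": 0,"ax": 0,"ay": 0,"az": 0},
    {"fingers": 1,"x": -0.36,"y": -0.445,"z": 0,"ax": 0,"ay": 0,"az": 0},
    {"fingers": 1,"x": -0.36,"y": -0.445,"z": 0,"ax": 0,"ay": 0,"az": 0},
  ],
)

```text
time_s: 1.6
tcp_pos: [0.4414, 0.1138, 0.2376]
tcp_rot: [-0.637, -3.076, 0.001]
ft_force: [-0.1, 0.6, 0.1]
gripper_width: 0.0005
gripper_force: 0.0
```

```bash
python3 d.py .529,-.196,.237 .529,-.196,.09
```

```text
t 1.6 tcp [0.4414 0.1138 0.2376] F [-0.05  0.59  0.05] w 0.0005 q [-0.41  0.28  0.05  2.2  -0.02  0.67  0.81] toolz [-1.e-04 -4.e-04 -1.e+00]
.529,-.196,.237 shift [-0.2035 -0.2495  0.0007]
.529,-.196,.09 shift [-0.2035 -0.2495  0.1477]
```

Emit:
play_rows(
  steps=[
    {"fingers": 1,"x": -0.03,"y": -0.037,"z": 0,"ax": 0,"ay": 0,"az": 0},
    {"fingers": 1,"x": -0.065,"y": -0.08,"z": 0,"ax": 0,"ay": 0,"az": 0},
    {"fingers": 1,"x": -0.1,"y": -0.123,"z": 0,"ax": 0,"ay": 0,"az": 0},
    {"fingers": 1,"x": -0.135,"y": -0.166,"z": 0,"ax": 0,"ay": 0,"az": 0},
    {"fingers": 1,"x": -0.17,"y": -0.21,"z": 0,"ax": 0,"ay": 0,"az": 0},
    {"fingers": 1,"x": -0.1955,"y": -0.24,"z": 0.02,"ax": 0,"ay": 0,"az": 0},
    {"fingers": 1,"x": -0.2035,"y": -0.2495,"z": 0.05,"ax": 0,"ay": 0,"az": 0},
    {"fingers": 1,"x": -0.2035,"y": -0.2495,"z": 0.09,"ax": 0,"ay": 0,"az": 0},
    {"fingers": 1,"x": -0.2035,"y": -0.2495,"z": 0.125,"ax": 0,"ay": 0,"az": 0},
    {"fingers": 1,"x": -0.2035,"y": -0.2495,"z": 0.147,"ax": 0,"ay": 0,"az": 0},
    {"fingers": 1,"x": -0.2035,"y": -0.2495,"z": 0.147,"ax": 0,"ay": 0,"az": 0},
    {"fingers": 1,"x": -0.2035,"y": -0.2495,"z": 0.147,"ax": 0,"ay": 0,"az": 0},
  ],
)

```text
time_s: 3.1
tcp_pos: [0.5306, -0.1932, 0.0912]
tcp_rot: [0.63, 3.077, 0.0]
ft_force: [-0.1, 1.0, 0.1]
gripper_width: 0.0002
gripper_force: 0.0
```

```bash
python3 d.py .529,-.196,.09 .529,-.196,.058
python3 - <<'E'
from ov import *
c=[bot.camera('top'),bot.camera('scene')]
save('a1',np.hstack([k['color'][int(v)-75:int(v)+75,int(u)-65:int(u)+65] for k in c for u,v in [proj(k,[[.529,-.196,.06]])[0]]]),3)
E
```

```text
t 3.1 tcp [ 0.5306 -0.1932  0.0912] F [-0.14  1.    0.07] w 0.0002 q [ 0.2   0.62  0.07  2.09 -0.1   0.44  1.51] toolz [ 5.e-04  1.e-04 -1.e+00]
.529,-.196,.09 shift [ 0.0004 -0.0033  0.0012]
.529,-.196,.058 shift [ 0.0004 -0.0033  0.0332]
```

View pics/a1.png

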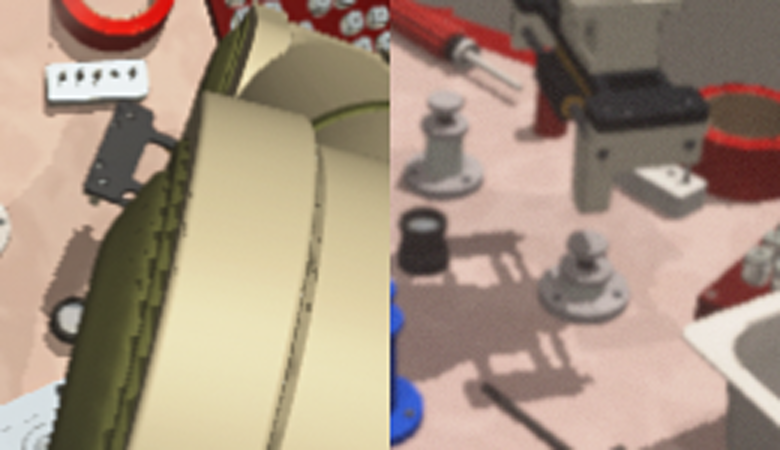

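Fingertips (592,205) hang over the short head (588,240). I'll correct y by 3 mm and go down gently.

Emit:
play_rows(
  steps=[
    {"fingers": 1,"x": 0.0004,"y": -0.003,"z": 0.008,"ax": 0,"ay": 0,"az": 0},
    {"fingers": 1,"x": 0.0004,"y": -0.003,"z": 0.015,"ax": 0,"ay": 0,"az": 0},
    {"fingers": 1,"x": 0.0004,"y": -0.003,"z": 0.018,"ax": 0,"ay": 0,"az": 0},
    {"fingers": 1,"x": 0.0004,"y": -0.003,"z": 0.018,"ax": 0,"ay": 0,"az": 0},
  ],
)

```text
time_s: 3.7
tcp_pos: [0.5283, -0.1965, 0.0723]
tcp_rot: [-0.631, -3.077, -0.0]
ft_force: [0.2, -0.9, 1.0]
gripper_width: 0.0005
gripper_force: 0.0
```

Emit:
play_rows(
  steps=[
    {"fingers": 1,"x": 0,"y": 0,"z": 0.002,"ax": 0,"ay": 0,"az": 0},
    {"fingers": 1,"x": 0,"y": 0,"z": 0.004,"ax": 0,"ay": 0,"az": 0},
    {"fingers": 1,"x": 0,"y": 0,"z": 0.006,"ax": 0,"ay": 0,"az": 0},
    {"fingers": 1,"x": 0,"y": 0,"z": 0.008,"ax": 0,"ay": 0,"az": 0},
    {"fingers": 1,"x": 0,"y": 0,"z": 0.008,"ax": 0,"ay": 0,"az": 0},
  ],
)

```text
time_s: 4.32
tcp_pos: [0.5284, -0.1965, 0.0645]
tcp_rot: [-0.631, -3.077, 0.0]
ft_force: [-0.0, 0.1, -0.8]
gripper_width: 0.0006
gripper_force: 0.0
```

Emit:
play_rows(
  steps=[
    {"fingers": 1,"x": 0,"y": 0,"z": 0.001,"ax": 0,"ay": 0,"az": 0},
    {"fingers": 1,"x": 0,"y": 0,"z": 0.002,"ax": 0,"ay": 0,"az": 0},
  ],
)

```text
time_s: 4.58
tcp_pos: [0.5285, -0.1965, 0.0627]
tcp_rot: [0.631, 3.077, 0.0]
ft_force: [-0.5, -0.4, 3.2]
gripper_width: 0.0006
gripper_force: 1.4
```

Emit:
play_rows(
  steps=[
    {"fingers": 1,"x": 0,"y": 0,"z": 0.001,"ax": 0,"ay": 0,"az": 0},
    {"fingers": 1,"x": 0,"y": 0,"z": 0.002,"ax": 0,"ay": 0,"az": 0},
  ],
)

```text
time_s: 4.82
tcp_pos: [0.5284, -0.1965, 0.0606]
tcp_rot: [-0.631, -3.077, 0.0]
ft_force: [0.1, -0.1, 3.0]
gripper_width: 0.0005
gripper_force: 1.4
```

```bash
cat > look.py <<'E'
import sys
from ov import *
i=int(sys.argv[1]); x,y=[(.5286,-.1955),(.5388,-.0155),(.5349,.1745)][i]
c=bot.camera('scene'); t=pickle.load(open('scene.pkl','rb'))
u,v=proj(c,[[x,y,H[i]-.015]])[0].round().astype(int)
save(sys.argv[2],np.hstack([k['color'][v-25:v+25,u-25:u+25] for k in (t,c)]),8)
E
python3 look.py 0 a2
```

```text
(no output)
```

View pics/a2.png

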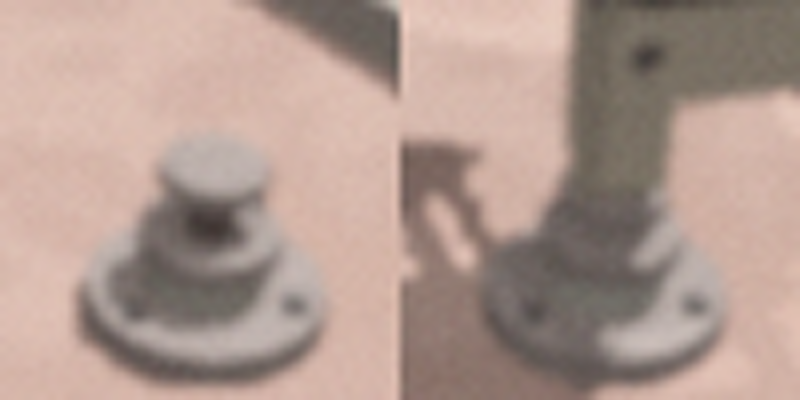

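Emit:
play_rows(
  steps=[
    {"fingers": 1,"x": 0,"y": 0,"z": 0.001,"ax": 0,"ay": 0,"az": 0},
    {"fingers": 1,"x": 0,"y": 0,"z": 0.002,"ax": 0,"ay": 0,"az": 0},
    {"fingers": 1,"x": 0,"y": 0,"z": 0.002,"ax": 0,"ay": 0,"az": 0},
  ],
)

```text
time_s: 5.25
tcp_pos: [0.5285, -0.1965, 0.0585]
tcp_rot: [-0.631, -3.077, 0.0]
ft_force: [-0.5, -0.3, -0.9]
gripper_width: 0.0008
gripper_force: 0.2
```

Emit:
play_rows(
  steps=[
    {"fingers": 1,"x": 0,"y": 0,"z": 0.0005,"ax": 0,"ay": 0,"az": 0},
    {"fingers": 1,"x": 0,"y": 0,"z": 0.0005,"ax": 0,"ay": 0,"az": 0},
  ],
)

```text
time_s: 5.5
tcp_pos: [0.5285, -0.1965, 0.0581]
tcp_rot: [0.631, 3.077, -0.0]
ft_force: [0.2, -0.2, 0.7]
gripper_width: 0.0003
gripper_force: 0.6
```

```bash
python3 d.py .538,-.0155,.0385 .538,-.0155,.13
```

```text
t 5.5 tcp [ 0.5285 -0.1965  0.0581] F [ 0.24 -0.25  0.7 ] w 0.0003 q [ 0.22  0.67  0.06  2.11 -0.1   0.37  1.52] toolz [ 1.e-04 -0.e+00 -1.e+00]
.538,-.0155,.0385 shift [0.0625 0.1701 0.0196]
.538,-.0155,.13 shift [ 0.0625  0.1701 -0.0719]
```

Nominal press is 10.9 mm with no stop reached. Lift straight up, then over to the medium post.

Emit:
play_rows(
  steps=[
    {"fingers": 1,"x": 0,"y": 0,"z": -0.01,"ax": 0,"ay": 0,"az": 0},
    {"fingers": 1,"x": 0,"y": 0,"z": -0.035,"ax": 0,"ay": 0,"az": 0},
    {"fingers": 1,"x": 0,"y": 0,"z": -0.07,"ax": 0,"ay": 0,"az": 0},
    {"fingers": 1,"x": 0.01,"y": 0.027,"z": -0.072,"ax": 0,"ay": 0,"az": 0},
    {"fingers": 1,"x": 0.025,"y": 0.068,"z": -0.072,"ax": 0,"ay": 0,"az": 0},
    {"fingers": 1,"x": 0.04,"y": 0.109,"z": -0.072,"ax": 0,"ay": 0,"az": 0},
    {"fingers": 1,"x": 0.055,"y": 0.15,"z": -0.072,"ax": 0,"ay": 0,"az": 0},
    {"fingers": 1,"x": 0.0625,"y": 0.17,"z": -0.072,"ax": 0,"ay": 0,"az": 0},
    {"fingers": 1,"x": 0.0625,"y": 0.17,"z": -0.072,"ax": 0,"ay": 0,"az": 0},
    {"fingers": 1,"x": 0.0625,"y": 0.17,"z": -0.072,"ax": 0,"ay": 0,"az": 0},
  ],
)

```text
time_s: 6.75
tcp_pos: [0.5379, -0.0167, 0.1304]
tcp_rot: [0.633, 3.077, -0.001]
ft_force: [0.2, -0.1, -0.7]
gripper_width: 0.0005
gripper_force: 0.0
```

```bash
python3 d.py .5385,-.0155,.097; python3 look.py 0 a3
```

```text
t 6.75 tcp [ 0.5379 -0.0167  0.1304] F [ 0.19 -0.13 -0.66] w 0.0005 q [-0.16  0.53  0.12  2.13 -0.13  0.49  1.22] toolz [ 3.e-04 -6.e-04 -1.e+00]
.5385,-.0155,.097 shift [-0.0001  0.0013  0.0334]
```

View pics/a3.png

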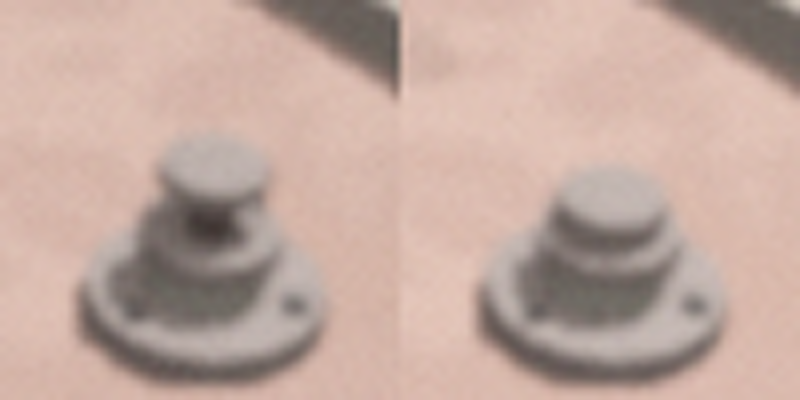

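The head has moved from (213,165) down to (612,197), the black ring is hidden, and the foot hasn't moved. I'll measure the stroke by template matching.

```bash
cat > meas.py <<'E'
import sys
from ov import *
i=int(sys.argv[1]); x,y=[(.5286,-.1955),(.5388,-.0155),(.5349,.1745)][i]
c=bot.camera('scene'); t=pickle.load(open('scene.pkl','rb'))
P=proj(c,[[x,y,H[i]-.0015],[x,y,H[i]-.0115]]); k=10/np.linalg.norm(P[1]-P[0])
u,v=P[0].round().astype(int)
g=[cv2.resize(cv2.cvtColor(a['color'],cv2.COLOR_RGB2GRAY)[v-20:v+25,u-20:u+21],None,fx=8,fy=8,interpolation=cv2.INTER_CUBIC) for a in(t,c)]
T=g[0][13*8:23*8,11*8:30*8]; m=cv2.matchTemplate(g[1],T,cv2.TM_CCOEFF_NORMED); _,q,_,l=cv2.minMaxLoc(m)
dy=(l[1]-13*8)/8; print('match',round(q,3),'dx,dy',(l[0]-88)/8,dy,'mm/px',k,'travel mm',dy*k)
E
python3 meas.py 0
```

```text
match 0.937 dx,dy -0.75 3.875 mm/px 2.4905535888596457 travel mm 9.650895156831128
```

Travel is about 9.7 mm, so the short plunger is good. Now the medium post, aiming for TCP z 0.083.

Emit:
play_rows(
  steps=[
    {"fingers": 1,"x": 0,"y": 0.001,"z": 0.015,"ax": 0,"ay": 0,"az": 0},
    {"fingers": 1,"x": 0,"y": 0.001,"z": 0.028,"ax": 0,"ay": 0,"az": 0},
    {"fingers": 1,"x": 0,"y": 0.001,"z": 0.034,"ax": 0,"ay": 0,"az": 0},
    {"fingers": 1,"x": 0,"y": 0.001,"z": 0.034,"ax": 0,"ay": 0,"az": 0},
  ],
)

```text
time_s: 7.35
tcp_pos: [0.5379, -0.0149, 0.0953]
tcp_rot: [-0.631, -3.076, 0.001]
ft_force: [0.8, -0.3, 0.4]
gripper_width: 0.0004
gripper_force: 0.0
```

Emit:
play_rows(
  steps=[
    {"fingers": 1,"x": 0,"y": 0,"z": 0.0015,"ax": 0,"ay": 0,"az": 0},
    {"fingers": 1,"x": 0,"y": 0,"z": 0.003,"ax": 0,"ay": 0,"az": 0},
    {"fingers": 1,"x": 0,"y": 0,"z": 0.0045,"ax": 0,"ay": 0,"az": 0},
    {"fingers": 1,"x": 0,"y": 0,"z": 0.006,"ax": 0,"ay": 0,"az": 0},
  ],
)

```text
time_s: 7.85
tcp_pos: [0.5385, -0.0147, 0.0903]
tcp_rot: [0.631, 3.077, 0.0]
ft_force: [-0.5, 0.1, 3.6]
gripper_width: 0.0006
gripper_force: 1.4
```

Emit:
play_rows(
  steps=[
    {"fingers": 1,"x": 0,"y": 0,"z": 0.001,"ax": 0,"ay": 0,"az": 0},
    {"fingers": 1,"x": 0,"y": 0,"z": 0.002,"ax": 0,"ay": 0,"az": 0},
    {"fingers": 1,"x": 0,"y": 0,"z": 0.003,"ax": 0,"ay": 0,"az": 0},
    {"fingers": 1,"x": 0,"y": 0,"z": 0.004,"ax": 0,"ay": 0,"az": 0},
  ],
)

```text
time_s: 8.35
tcp_pos: [0.5385, -0.0147, 0.0861]
tcp_rot: [0.631, 3.077, 0.0]
ft_force: [0.4, 0.1, 2.8]
gripper_width: 0.0008
gripper_force: 1.4
```

Emit:
play_rows(
  steps=[
    {"fingers": 1,"x": 0,"y": 0,"z": 0.001,"ax": 0,"ay": 0,"az": 0},
    {"fingers": 1,"x": 0,"y": 0,"z": 0.002,"ax": 0,"ay": 0,"az": 0},
    {"fingers": 1,"x": 0,"y": 0,"z": 0.0025,"ax": 0,"ay": 0,"az": 0},
    {"fingers": 1,"x": 0,"y": 0,"z": 0.0025,"ax": 0,"ay": 0,"az": 0},
  ],
)

```text
time_s: 8.85
tcp_pos: [0.5384, -0.0147, 0.0836]
tcp_rot: [0.631, 3.077, -0.0]
ft_force: [0.5, 0.8, 1.8]
gripper_width: 0.0006
gripper_force: 0.6
```

```bash
python3 d.py .5350,.1740,.083 .5350,.1740,.16
```

```text
t 8.85 tcp [ 0.5384 -0.0147  0.0836] F [0.5  0.83 1.78] w 0.0006 q [-0.14  0.61  0.09  2.15 -0.14  0.38  1.23] toolz [ 1.e-04 -0.e+00 -1.e+00]
.5350,.1740,.083 shift [0.0774 0.1721 0.0006]
.5350,.1740,.16 shift [ 0.0774  0.1721 -0.0764]
```

Emit:
play_rows(
  steps=[
    {"fingers": 1,"x": 0,"y": 0,"z": -0.01,"ax": 0,"ay": 0,"az": 0},
    {"fingers": 1,"x": 0,"y": 0,"z": -0.04,"ax": 0,"ay": 0,"az": 0},
    {"fingers": 1,"x": 0,"y": 0,"z": -0.076,"ax": 0,"ay": 0,"az": 0},
    {"fingers": 1,"x": 0.012,"y": 0.027,"z": -0.076,"ax": 0,"ay": 0,"az": 0},
    {"fingers": 1,"x": 0.03,"y": 0.067,"z": -0.076,"ax": 0,"ay": 0,"az": 0},
    {"fingers": 1,"x": 0.048,"y": 0.107,"z": -0.076,"ax": 0,"ay": 0,"az": 0},
    {"fingers": 1,"x": 0.066,"y": 0.147,"z": -0.076,"ax": 0,"ay": 0,"az": 0},
    {"fingers": 1,"x": 0.0774,"y": 0.172,"z": -0.076,"ax": 0,"ay": 0,"az": 0},
    {"fingers": 1,"x": 0.0774,"y": 0.172,"z": -0.076,"ax": 0,"ay": 0,"az": 0},
    {"fingers": 1,"x": 0.0774,"y": 0.172,"z": -0.076,"ax": 0,"ay": 0,"az": 0},
  ],
)

```text
time_s: 10.1
tcp_pos: [0.5347, 0.1727, 0.1599]
tcp_rot: [-0.633, -3.077, 0.001]
ft_force: [-0.6, 0.2, 0.1]
gripper_width: 0.0003
gripper_force: 0.0
```

```bash
python3 d.py .535,.174,.108; python3 meas.py 1; python3 look.py 1 a4
```

```text
t 10.1 tcp [0.5347 0.1727 0.1599] F [-0.56  0.18  0.08] w 0.0003 q [-0.53  0.51  0.16  2.06 -0.14  0.58  0.9 ] toolz [-3.e-04 -8.e-04 -1.e+00]
.535,.174,.108 shift [0.0002 0.0014 0.0519]
match 0.835 dx,dy 0.0 0.375 mm/px 2.6446149037079696 travel mm 0.9917305888904886
```

View pics/a4.png

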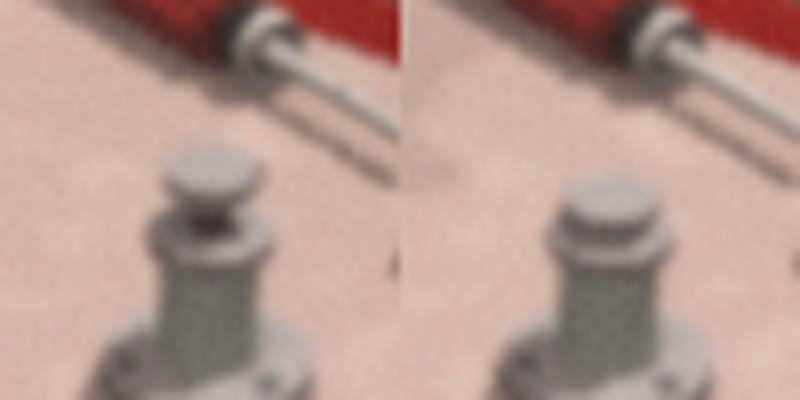

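In the picture the medium head went from (213,173) to (611,202), about 9.6 mm. The ring is gone and the foot hasn't moved; the template match had locked onto the collar. Now the tall post.

Emit:
play_rows(
  steps=[
    {"fingers": 1,"x": 0,"y": 0.001,"z": 0.018,"ax": 0,"ay": 0,"az": 0},
    {"fingers": 1,"x": 0,"y": 0.001,"z": 0.032,"ax": 0,"ay": 0,"az": 0},
    {"fingers": 1,"x": 0,"y": 0.001,"z": 0.039,"ax": 0,"ay": 0,"az": 0},
    {"fingers": 1,"x": 0,"y": 0.001,"z": 0.039,"ax": 0,"ay": 0,"az": 0},
  ],
)

```text
time_s: 10.7
tcp_pos: [0.5351, 0.1743, 0.1202]
tcp_rot: [-0.632, -3.076, 0.001]
ft_force: [-0.2, -0.1, 0.0]
gripper_width: 0.0007
gripper_force: 0.0
```

Emit:
play_rows(
  steps=[
    {"fingers": 1,"x": 0,"y": 0,"z": 0.0015,"ax": 0,"ay": 0,"az": 0},
    {"fingers": 1,"x": 0,"y": 0,"z": 0.003,"ax": 0,"ay": 0,"az": 0},
    {"fingers": 1,"x": 0,"y": 0,"z": 0.0045,"ax": 0,"ay": 0,"az": 0},
    {"fingers": 1,"x": 0,"y": 0,"z": 0.006,"ax": 0,"ay": 0,"az": 0},
  ],
)

```text
time_s: 11.2
tcp_pos: [0.5355, 0.1749, 0.1148]
tcp_rot: [0.631, 3.077, 0.0]
ft_force: [-0.5, -0.1, 3.1]
gripper_width: 0.0
gripper_force: 1.4
```

Emit:
play_rows(
  steps=[
    {"fingers": 1,"x": 0,"y": 0,"z": 0.001,"ax": 0,"ay": 0,"az": 0},
    {"fingers": 1,"x": 0,"y": 0,"z": 0.002,"ax": 0,"ay": 0,"az": 0},
    {"fingers": 1,"x": 0,"y": 0,"z": 0.003,"ax": 0,"ay": 0,"az": 0},
    {"fingers": 1,"x": 0,"y": 0,"z": 0.004,"ax": 0,"ay": 0,"az": 0},
  ],
)

```text
time_s: 11.7
tcp_pos: [0.5355, 0.1749, 0.1106]
tcp_rot: [0.632, 3.077, 0.0]
ft_force: [0.4, -0.5, 2.7]
gripper_width: 0.0003
gripper_force: 1.4
```

Emit:
play_rows(
  steps=[
    {"fingers": 1,"x": 0,"y": 0,"z": 0.001,"ax": 0,"ay": 0,"az": 0},
    {"fingers": 1,"x": 0,"y": 0,"z": 0.002,"ax": 0,"ay": 0,"az": 0},
    {"fingers": 1,"x": 0,"y": 0,"z": 0.002,"ax": 0,"ay": 0,"az": 0},
  ],
)

```text
time_s: 12.08
tcp_pos: [0.5353, 0.1748, 0.1085]
tcp_rot: [0.631, 3.077, -0.0]
ft_force: [0.8, 1.0, 1.8]
gripper_width: 0.0007
gripper_force: 0.5
```

Nominal press is 10.5 mm. Lift clear and check.

Emit:
play_rows(
  steps=[
    {"fingers": 1,"x": 0,"y": 0,"z": -0.01,"ax": 0,"ay": 0,"az": 0},
    {"fingers": 1,"x": 0,"y": 0,"z": -0.04,"ax": 0,"ay": 0,"az": 0},
    {"fingers": 1,"x": 0,"y": 0,"z": -0.08,"ax": 0,"ay": 0,"az": 0},
    {"fingers": 1,"x": 0,"y": 0,"z": -0.12,"ax": 0,"ay": 0,"az": 0},
    {"fingers": 1,"x": 0,"y": 0,"z": -0.12,"ax": 0,"ay": 0,"az": 0},
    {"fingers": 1,"x": 0,"y": 0,"z": -0.12,"ax": 0,"ay": 0,"az": 0},
  ],
)

```text
time_s: 12.82
tcp_pos: [0.5348, 0.1747, 0.2285]
tcp_rot: [-0.631, -3.077, 0.0]
ft_force: [-0.7, 0.5, 0.3]
gripper_width: 0.0005
gripper_force: 0.0
```

Run:
```python
from ov import *
c=bot.camera('scene');t=pickle.load(open('scene.pkl','rb'));L=[]
for k in(t,c):
    L.append(np.hstack([k['color'][v-25:v+25,u-22:u+22] for (x,y),h in zip([(.5286,-.1955),(.5388,-.0155),(.5349,.1745)],H) for u,v in [proj(k,[[x,y,h-.015]])[0].round().astype(int)]]))
save('fin',np.vstack(L),6)
```

```text
(no output)
```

View pics/fin.png

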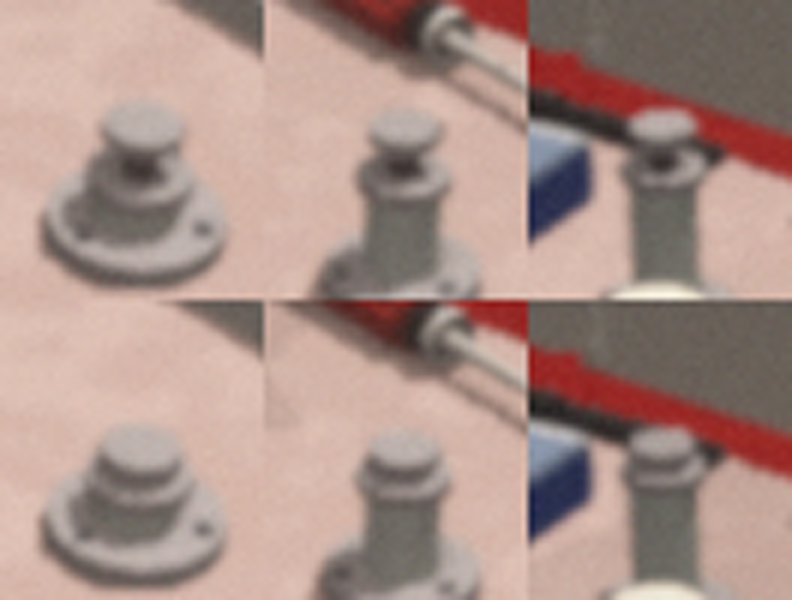

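In the bottom row all three heads, at (140,450), (403,450) and (662,443), sit just above their collars with the rings gone. No post has moved.

```bash
python3 -c "
from rig import bot
print(bot.sign_off())"
```

```text
the job is handed in; nothing more can be done
None
```

I pressed the short, medium and tall plungers in that order, each about 10–11 mm by tool height (ring in at 8 mm, stop at 14 mm), with readings at or below about 4 N; all three rings are hidden, the posts haven't moved, the arm is clear, and the job was handed in at about 13 s.

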